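Cradle a battery cell and set the hold-down screw

ROBOT

A 6-joint arm with a two-finger parallel gripper is mounted at the origin on a cart in front of the work surface, level with it; the furniture and walls round the work are solid. World frame = base frame: x ahead of the robot, y to its left, z up, the work surface at z = 0. Lengths are in mm, angles in rad, forces in N, time in s.
With the tool pointing down it reaches from about 300 to 775 mm from the base axis. Payload 14.6 kg.
Tool frame: the origin (TCP) lies at the very end of the fingers, on their centre line; the grasp point (between the pads) lies 19 mm behind it (grip_point_offset is the distance from the TCP to the grasp point, in mm); z points along the fingers, y is the line along which they close (so a half turn about z gives the same grasp; the last joint's range is limited). The gripper opens to 94 mm and grips with 3 to 60 N. Pads are 16 mm wide; open, the fingers measure 119 mm over their backs; the gripper's body (75 mm by 177 mm) begins 78 mm behind the grasp point.
Start: joints at [-1.293, 0.3, 1.521, -0, 1.321, -0.067], TCP at [185.897, -517.621, 205.446] pointing down, gripper open.
Joint ranges: [-3.03, 3.03], [-0.79, 2.21], [0.23, 2.52], [-1.04, 4.18], [0, 3.07], [-2.55, 2.55]. Speed limits (rad/s): [2.22, 2.22, 2.57, 3.14, 3.14, 3.14].

INTERFACE

Orientations are given as [roll, pitch, yaw] about the fixed x, y, z axes, in that order (R = Rz(yaw) Ry(pitch) Rx(roll)).
In Python, from cell import read_state, camera, camera_info, sign_off, grip_point_offset gives the robot as it stands.
- The arm moves only by the shell command python3 -m handwheel 'ROWS' [FORCE]. ROWS is text: rows parted by semicolons, each of 5 numbers parted by spaces: the shift along the world's x, y, z in units of 40 mm (1.0 is 40 mm), then the turn about the world's z in units of 5 degrees (1.0 is 5 degrees), then the closure, from 0 (fully open) to 1 (shut). In form: dx dy dz yaw gripper; .... A call has 1 to 12 rows; each row shifts and turns the commanded pose from where the row before left it; what a row does not reach is not made up. A row lasts 1/12 s, in which the tool goes at most 41.7 mm and 7.16 degrees, less where a joint would pass 70% of its speed; a pose out of reach is approached as far as the arm can. A call is refused whole if a number of a shift passes 1 or a number of a turn 1, either way. A call with a gripper value outside its range is refused whole. The fingers move at their own pace and stop on an object; FORCE is the grip in N (left out, the last holds). Time passes only in rows, so rows that do not move let the fingers close. It gives the time, the measured TCP pose, the force, the opening and the grip force at its end, in the units of the state.
- read_state(): the state, without advancing time (a new reading comes with each control period).
- camera(name): name is "side" or "top" or "wrist"; returns (picture, depth): 480x640x3 uint8, red, green, blue; 480x640 float32, mm along the optical axis (not along the pixel's ray), 0 where there is no reading.
- camera_info(name): a dict with "intrinsics" (3x3 intrinsics, pixels), "world_from_camera" (4x4, takes a point from camera to world coordinates). Camera axes: x right, y down, z forward; pixel columns grow to the right and rows downward; lengths in mm; the calibration is good to about 2 mm. The wrist camera is an equidistant fisheye: a pixel r from the principal point sees the ray r / f radians off the axis. A picture is of the moment at which its call begins: read the wrist's pose just before it. camera_info takes no time and is no camera call; for the wrist camera it gives the pose at the moment of the call.
- sign_off(): hands the job in; it is judged then, once.
The state is a dict: "clock": time; "joints": joint angles; "qd": joint speeds; "effort": joint torques, N m; "eef_pos": TCP position; "eef_rot": TCP orientation; "wrist_force": force on the tool from outside, world axes, zero at the start; "moment": the same for the moment, N m; "finger_gap": finger opening in mm; "finger_force": force on a finger pad.
Only numpy, scipy, OpenCV 4.12 (cv2) and the standard library are available. Lean on these libraries where they do the work, as an engineer would, in place of code of your own. Each camera call takes 0.05 s, during which the arm holds its last target. There are 200 camera calls.

TASK

Lay the loose battery cell lengthwise in the two V-rests of the cell cradle, about centred, and swing the clamp arm over it until it meets its stop. Turn the knurled thumbscrew clockwise until it seats on the cell, then back it off a quarter turn so that the cell can just be turned under the pad for inspection. Finish while still gripping the knob at that setting, so that the pinch bolt can be tightened; leave the pliers, the tape roll and the solder reel beside the cradle where they are.

Things in the scene. Friction and masses are not known exactly. Their poses are not given: they have to be found in the camera images.
- cell_mid (a point): middle of the battery cell, a plain round cell 18.4 mm in diameter and 65 mm long (46 g) that lies loose on the bench to the left of the cradle; the z axis runs along the cell's length
- rest_mid (a point): where the middle of the cell's axis belongs: midway between the two black V-rests, 42 mm above the bench. x axis: the line of the vees, towards the clamp's pivot post 90 mm away; z up. The rests, each 10 mm thick, are centred 23 mm either side of this point along x, leaving 36 mm between them for fingers; 90 degree vees, 23 mm wide at the mouth, apex 13 mm below this point
- clamp_pivot (a point): the axis of the swing arm, at the pivot post, at the arm's mid height (73 mm above the bench; the arm is 14 mm high). Turns with the arm: its -x axis points along the arm to the tab
- clamp_tab (a point): middle of the thumb tab at the free end of the swing arm, 125 mm from the pivot axis and 35 mm beyond the screw axis; the tab is 14 mm wide, 12 mm high and ends 14 mm further out; to be pushed sideways
- clamp_arm (a joint): angle of the swing arm, rad: 0 = closed, resting on its stop with the screw straight above the middle of the V-rests; grows counter-clockwise seen from above as it opens, to 2.4. Stiff pivot: it stays where it is left and a push of about 1 N at the tab moves it
- knob_grip (a point): middle of the thumbscrew's knurled head, on the screw axis: a round head 30 mm in diameter and 22 mm high, on a shoulder 17 mm in diameter and 14 mm high that lands on the arm's brass bush when seated. The screw stands upright in the arm, 90 mm from the pivot. Seated, this point is 107 mm above the bench, 25 mm above the bush and 27 mm above the arm's top
- thumbscrew (a joint): angle of the thumbscrew from its seat, rad: 0 = seated (rubber pad pressing on a cell in the rests, shoulder on the bush, hard stop), grows counter-clockwise seen from above as the screw is backed off, to 6.2. Clockwise lowers it, 8 mm a turn (1.3 mm per rad); it turns with about 0.04 N m and stays where it is left
- cradle: the cell cradle, screwed to the bench: grey base plate 170 x 76 x 10 mm (from 51 mm behind to 119 mm ahead of the origin along x) with two V-rests, pivot post and swing arm. Origin on the bench under the middle of the rests, axes as rest_mid

How it is judged (in metres and radians):
On the way, in this order (a step that is already met when the one before it is completed fails the run):
1. the cell lies in both V-rests, about centred, and is let go (x of cell_mid in the frame of rest_mid between -0.01 and 0.01 m and y of cell_mid in the frame of rest_mid between -0.003 and 0.003 m and z of cell_mid in the frame of rest_mid between -0.003 and 0.003 m and angle between the z axis of cell_mid and the x axis of rest_mid, either way round below 0.1 rad and contact force between the fingers and cell below 0.1 N), for 0.2 s.
2. the arm is swung over the cell to its stop (value of joint clamp_arm below 0.05 rad), for 0.1 s.
3. the thumbscrew is seated with its pad on the cell (value of joint thumbscrew below 0.12 rad and contact force between clamp_pad and cell above 1 N), for 0.1 s.
At the end, for the whole second after the job is handed in: Thumbscrew 90 degrees (within 20) back from its seat, gripped with at least 2 N; arm on its stop (within 0.07 rad); cell in both V-rests, within 12 mm of centred along them and 3 mm across and in height, touched by neither pad nor fingers; nearby tools not shifted over 3 cm (value of joint thumbscrew between 1.22 and 1.92 rad and contact force between the fingers and thumbscrew above 2 N and contact force between each of clamp_pad, the fingers and cell below 0.1 N and value of joint clamp_arm below 0.07 rad and x of cell_mid in the frame of rest_mid between -0.012 and 0.012 m and y of cell_mid in the frame of rest_mid between -0.003 and 0.003 m and z of cell_mid in the frame of rest_mid between -0.003 and 0.003 m and angle between the z axis of cell_mid and the x axis of rest_mid, either way round below 0.1 rad); the arm keeps its last pose, push and grip.
It fails at once if the tape roll, the pliers or the solder reel is shifted by more than 3 cm (distance of any of tape, pliers, reel from where it was at the start of the episode above 0.03 m).
It also fails if it takes over 72 s, if anything falls off the work surface, if the arm or the gripper's body presses on something with over 40 N, if the wrist force passes 120 N, or if a joint passes its speed limit or range.

## Working session

There is one attempt and no reset: what is moved stays moved. The work goes in short steps, Python scripts to look and compute and a shell command to move; the robot and the scene stay as the last step left them, time stands still between calls to the robot, and variables do not carry over. Pictures are saved under pics/ and viewed, at most 10 in all, crops included, and the job is handed in when it is done.

```bash
mkdir -p pics; cat > h.py <<'E'
import numpy as np, cv2
from cell import *
def snap(n,f):
    p,d=camera(n); cv2.imwrite('pics/'+f+'.png',p[:,:,::-1]); np.save('pics/'+f+'.npy',d)
    i=camera_info(n); np.savez('pics/'+f+'_i.npz',K=i['intrinsics'],T=i['world_from_camera'])
def pt(f,u,v,z=None,r=1):
    """pixel->world; by depth, or on plane z"""
    i=np.load('pics/'+f+'_i.npz');K,T=i['K'],i['T']; d=np.load('pics/'+f+'.npy')
    ray=np.array([(u-K[0,2])/K[0,0],(v-K[1,2])/K[1,1],1])
    if z is None:
        w=d[int(v)-r:int(v)+r+1,int(u)-r:int(u)+r+1]; s=np.median(w[w>0])
    else:
        a=T[:3,:3]@ray; s=(z-T[2,3])/a[2]
    return (T@np.append(ray*s,1))[:3].round(1)
E
python3 - <<'E'
from h import *
snap('top','top0'); snap('side','side0'); s=read_state(); print(s['eef_pos'],s['eef_rot'],s['finger_gap'],s['clock'],grip_point_offset)
for n in('top','side'): print(camera_info(n))
E
```

```text
[ 185.83439068 -517.39861983  204.95016927] [-3.14053045e+00 -9.64960996e-05  3.44786200e-01] 93.93354884889627 0.1 18.8
{'intrinsics': array([[462.91064018,   0.        , 314.13776892],
       [  0.        , 462.91064018, 244.32342087],
       [  0.        ,   0.        ,   1.        ]]), 'world_from_camera': array([[ 3.04629323e-02, -9.94829640e-01,  9.68813569e-02,
         4.64999197e+02],
       [-9.99326566e-01, -2.83295619e-02,  2.33205823e-02,
        -1.29292358e+02],
       [-2.04554001e-02, -9.75265271e-02, -9.95022690e-01,
         9.38528779e+02],
       [ 0.00000000e+00,  0.00000000e+00,  0.00000000e+00,
         1.00000000e+00]])}
{'intrinsics': array([[531.38982723,   0.        , 312.26386566],
       [  0.        , 531.38982723, 228.60256932],
       [  0.        ,   0.        ,   1.        ]]), 'world_from_camera': array([[-9.98886440e-01, -1.58119906e-02,  4.44506589e-02,
         5.15037226e+02],
       [-4.42061580e-02,  6.42845883e-01, -7.64718894e-01,
         5.17288224e+02],
       [-1.64831951e-02, -7.65832326e-01, -6.42829023e-01,
         6.54268217e+02],
       [ 0.00000000e+00,  0.00000000e+00,  0.00000000e+00,
         1.00000000e+00]])}
```

View pics/top0.png

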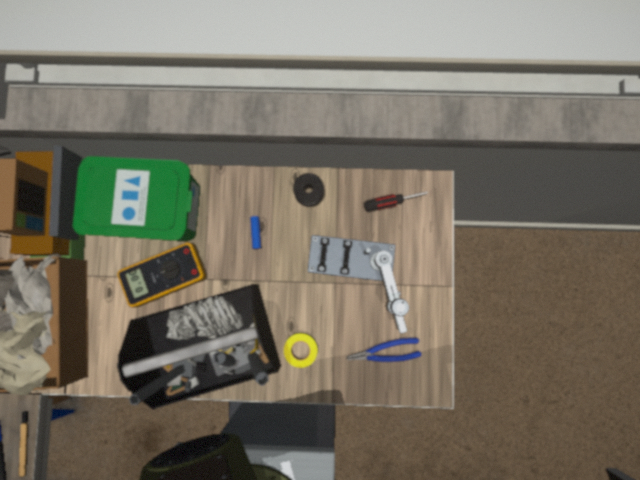

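View pics/side0.png

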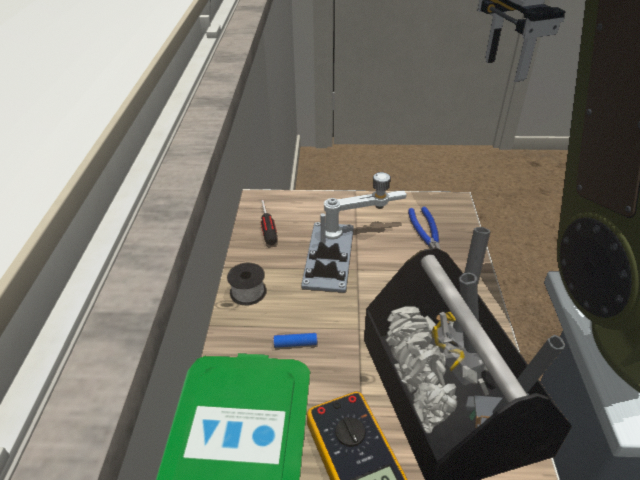

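The top view shows the blue cell near (256,232), the cradle around (352,258), the pivot at (383,258), the knob at (399,308) and the tab at (402,325). The arm is open toward the robot. I'll enlarge this part of the picture.

```bash
python3 - <<'E'
from h import *
im=cv2.imread('pics/top0.png')[205:345,240:430]
cv2.imwrite('pics/crop0.png',cv2.resize(im,None,fx=4.2,fy=4.2,interpolation=cv2.INTER_CUBIC))
# cell by colour
im=cv2.imread('pics/top0.png').astype(int)
m=((im[...,0]>110)&(im[...,2]<90)&(im[...,0]-im[...,1]>50)); m[:205]=0;m[260:]=0;m[:,:240]=0;m[:,275:]=0
v,u=np.nonzero(m); P=np.array([pt('top0',a,b,12) for a,b in zip(u,v)]); c=P.mean(0); w,V=np.linalg.eigh(np.cov(P[:,:2].T)); a=V[:,1]
r=(P-c)[:,:2]@V; print('cell',c,a,np.ptp(r,axis=0),len(u))
E
```

```text
cell [577.02072072  12.60135135  12.        ] [-0.99329308 -0.11562378] [14.67506833 62.00412188] 222
```

View pics/crop0.png

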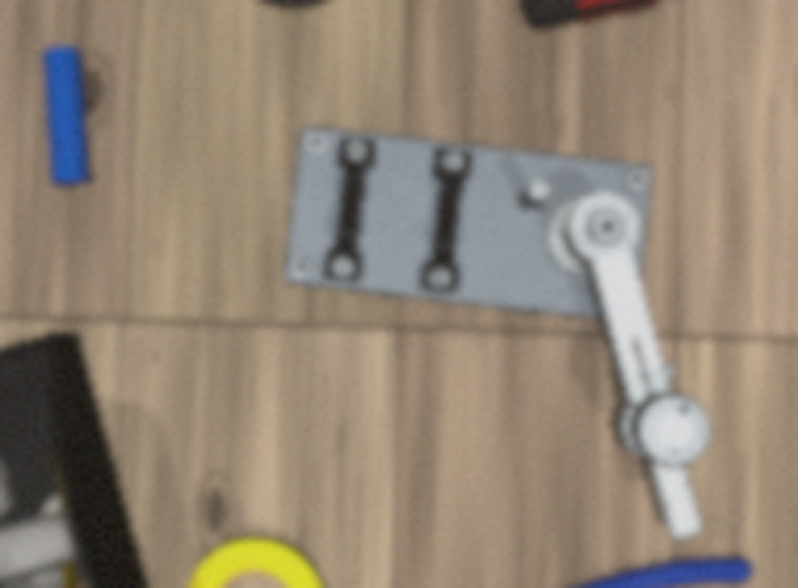

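```bash
python3 - <<'E'
from h import *
f=lambda x,y,z:pt('top0',240+x/4.2-.4,205+y/4.2-.4,z)
TL,TR,BL=f(303,128,10),f(650,165,10),f(288,280,10)
print('corners',TL,TR,BL,np.linalg.norm(TL-TR),np.linalg.norm(TL-BL))
ax=(TR-TL)/np.linalg.norm(TR-TL); print('ax',ax,'yaw',np.degrees(np.arctan2(ax[1],ax[0])))
ay=np.array([-ax[1],ax[0],0])
print('origin from corners', (TL+BL)/2+51*ax, 'alt',TL+51*ax-38*ay)
for n,x,y,z in(('L hi',356,152,42),('L lo',343,265,42),('R hi',453,160,42),('R lo',439,274,42),('piv',605,227,88),('knob',672,430,120),('tab',684,527,79)):
    print(n,f(x,y,z), pt('top0',240+x/4.2,205+y/4.2))
print('cell ends',f(62,48,12),f(70,183,12),pt('top0',256,232))
E
```

```text
corners [ 574.  -102.1   10. ] [ 560.9 -268.6   10. ] [500.8 -97.2  10. ] 167.01455026434078 73.36381942074716
ax [-0.07843628 -0.99691913  0.        ] yaw -94.49868870416356
origin from corners [ 533.39974973 -150.49287559   10.        ] alt [ 532.11682282 -149.96229695   10.        ]
L hi [ 559.8 -128.    42. ] [ 561.3 -128.8   20.5]
L lo [ 507.2 -123.5   42. ] [ 507.5 -124.1   19.9]
R hi [ 557.3 -173.    42. ] [ 558.8 -174.8   20. ]
R lo [ 504.4 -167.8   42. ] [ 504.6 -169.5   20.1]
piv [ 525.  -237.7   88. ] [ 524.4 -238.6   87.1]
knob [ 439.  -262.8  120. ] [ 438.4 -263.2  121.5]
tab [ 396.  -275.2   79. ] [ 395.4 -275.7   80.2]
cell ends [609.4  15.4  12. ] [544.1   8.8  12. ] [576.2   9.9  17.6]
```

The crop puts the base plate's corners at (303,128), (650,165) and (288,280). The vees run about -94.5° in world yaw, the rest centre is near (532.5,-149.5), and the arm is about 110° open. Next I'll check clearances and approach the cell.

```bash
python3 - <<'E'
from h import *
for n,u,v in(('green edge',190,200),('green',194,225),('green in',150,170),('handle',200,345),('handle r',245,325),('tbcorner',262,292),('tb',275,365),('reel',297,190),('pliers',370,352),('pliers',415,345),('pliers',415,355),('meter',200,262),('sd',380,203)): print(n,pt('top0',u,v))
E
python3 -m handwheel '0.98 0.98 0.5 0 0;0.98 0.98 0 0 0;0.98 0.98 0 0 0;0.98 0.98 0 -0.7 0;0.98 0.98 0 -1 0;0.98 0.98 0 -1 0;0.98 0.98 0 0 0;0.98 0.98 0 0 0;0.98 0.98 0 0 0;0.98 0.98 0 0 0;0 0.98 0 0 0;0 0.98 0 0 0'
```

```text
green edge [620.  118.4 112.6]
green [583.7 128.9  42. ]
green in [672.4 193.1 118.5]
handle [367.   74.1 158.1]
handle r [389.8  26.2   2.6]
tbcorner [ 4.566e+02 -4.900e+00  4.000e-01]
tb [326.7 -45.1  84.9]
reel [659.2 -71.1  40.1]
pliers [ 346.5 -223.4   14.5]
pliers [ 3.613e+02 -3.137e+02  3.000e-01]
pliers [ 343.3 -311.6   11.7]
meter [512.4 118.4  22.2]
sd [ 640.5 -236.7   25.1]
clock: 1.1
eef_pos: [479.2, -144.4, 218.6]
eef_rot: [-3.141, 0.002, 0.11]
wrist_force: [0.7, 0.4, 0.1]
finger_gap: 93.8
finger_force: 0.0
```

```bash
python3 -m handwheel '0.49 0.78 0 0 0;0.49 0.78 0 0 0;0.49 0.78 0 0 0;0.49 0.78 0 0 0;0.49 0.78 0 0 0;0 0 -0.8 0 0.2;0 0 -0.8 0 0.2;0 0 -0.8 0 0.2;0 0 0 0 0.2;0 0 0 0 0.2'
python3 - <<'E'
from h import *
snap('wrist','w1'); i=camera_info('wrist'); print(i)
im=cv2.imread('pics/w1.png'); print(im.shape)
E
```

```text
clock: 1.93
eef_pos: [576.2, 9.7, 123.0]
eef_rot: [-3.141, 0.003, 0.109]
wrist_force: [0.6, -1.1, 0.5]
finger_gap: 75.2
finger_force: 0.0
{'intrinsics': array([[371.64829954,   0.        , 318.84919036],
       [  0.        , 371.64829954, 237.84391266],
       [  0.        ,   0.        ,   1.        ]]), 'world_from_camera': array([[ 1.09569539e-01, -9.68353707e-01, -2.24244540e-01,
         6.41469771e+02],
       [-9.93979114e-01, -1.06788432e-01, -2.45306281e-02,
         1.63386146e+01],
       [-1.92398036e-04,  2.25582199e-01, -9.74224119e-01,
         3.03519295e+02],
       [ 0.00000000e+00,  0.00000000e+00,  0.00000000e+00,
         1.00000000e+00]])}
(480, 640, 3)
```

View pics/w1.png

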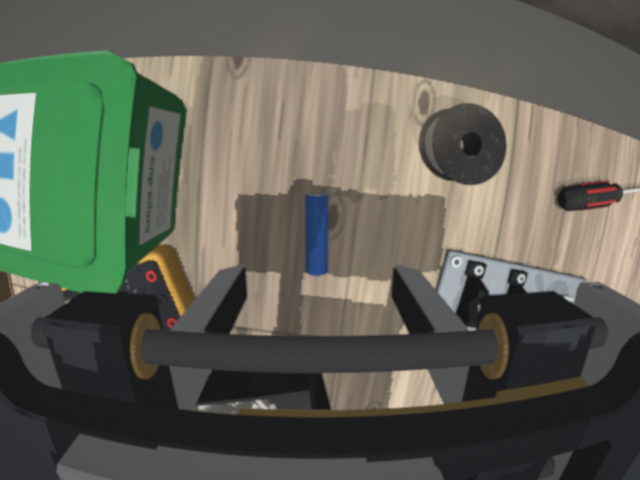

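The wrist view shows the cell between the open fingers, from (316,195) to (317,274), parallel to the fingers' plane.

```bash
cat >> h.py <<'E'
def wp(f,u,v,z):
    i=np.load('pics/'+f+'_i.npz');K,T=i['K'],i['T']
    q=np.array([u-K[0,2],v-K[1,2]]);r=np.hypot(*q);t=r/K[0,0]
    a=T[:3,:3]@np.append(q/r*np.sin(t),np.cos(t)); return (T[:3,3]+a*(z-T[2,3])/a[2]).round(1)
E
python3 - <<'E'
from h import *
print(wp('w1',317,195,9.2),wp('w1',317.5,274,16), wp('w1',317,235,14))
E
python3 -m handwheel '0 0 -0.8 0 0.2;0 0 -0.8 0 0.2;0 0.04 -0.8 0 0.2;0 0 -0.6 0 0.2;0 0 0 0 0.2;0 0 0 0 0.2'
```

```text
[608.3  14.2   9.2] [545.1   6.9  16. ] [577.   10.8  14. ]
clock: 2.48
eef_pos: [577.8, 11.1, 5.5]
eef_rot: [3.141, -0.002, 0.109]
wrist_force: [0.3, 0.1, 0.1]
finger_gap: 75.2
finger_force: 0.0
```

```bash
python3 -m handwheel '0 0 -0.06 0 1;0 0 0 0 1;0 0 0 0 1;0 0 0 0 1;0 0 0 0 1;0 0 0 0 1;0 0 0 0 1;0 0 0 0 1;0 0 0 0 1;0 0 0 0 1;0 0 0 0 1;0 0 0 0 1' 20
```

```text
clock: 3.48
eef_pos: [576.8, 11.3, 1.2]
eef_rot: [-3.142, 0.0, 0.109]
wrist_force: [0.5, -0.4, 0.9]
finger_gap: 18.2
finger_force: 20.0
```

```bash
python3 -m handwheel '0 0 0.5 0 1;0 0 0.7 0 1;0 0 0.7 0 1;0 0 0.7 0 1;-0.1 -0.4 0 0.99 1;-0.1 -0.4 0 0.99 1;-0.1 -0.4 0 0.99 1;-0.1 -0.4 0 0.99 1;-0.1 -0.4 0 0.99 1;-0.1 -0.4 0 0.99 1;-0.1 -0.4 0 0.99 1;-0.1 -0.4 0 0.99 1' && python3 -m handwheel '-0.1 -0.4 0 0.99 1;-0.1 -0.4 0 0.99 1;-0.1 0 0 0.99 1;0 0 0 0.99 1;0 0 0 0.99 1;0 0 0 0.99 1;0 0 0 0.99 1;0 0 0 0.99 1;0 0 0 0 1;0 0 0 0 1'
python3 - <<'E'
from h import *
snap('wrist','w2')
E
```

```text
clock: 4.48
eef_pos: [544.5, -117.5, 105.1]
eef_rot: [-3.141, 0.0, 0.805]
wrist_force: [-0.6, 0.3, 0.3]
finger_gap: 17.8
finger_force: 20.0
clock: 5.32
eef_pos: [532.7, -148.7, 105.1]
eef_rot: [-3.142, -0.0, 1.489]
wrist_force: [-0.4, -0.4, -0.9]
finger_gap: 17.1
finger_force: 20.0
```

View pics/w2.png

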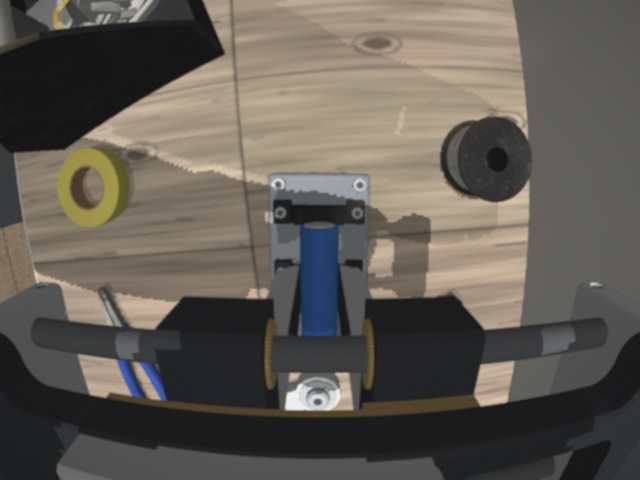

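The cell is held above the cradle from (320,225) to about (320,335). The plate screws are at (278,184) and (360,184), and the far rest's screws at (280,213) and (358,213). I'll refine from these.

```bash
python3 - <<'E'
from h import *
for n,u,v,z in(('pl',278,184,11),('pr',360,184,11),('rl',280,213,20),('rr',358,213,20),('end top edge',320,223,122),('end',320,225,113)): print(n,wp('w2',u,v,z))
p=[f for f in (wp('w2',280,213,20),wp('w2',358,213,20))]; m=(p[0]+p[1])/2; a=np.array([-.078,-.997,0]); print('rest mid est',m+23*a)
s=read_state(); print(s['finger_gap'],s['finger_force'],s['eef_pos'])
d=np.load('pics/w2.npy'); print([d[v,320] for v in range(226,336,12)])
i=np.load('pics/w2_i.npz');K,T=i['K'],i['T']
for v in range(228,335,14):
    th=(v-K[1,2])/K[0,0]; # depth along axis
    print(v,(T@np.array([0,np.tan(th)*d[v,320],d[v,320],1]))[:3].round(1))
E
```

```text
pl [ 505.9 -104.1   11. ]
pr [ 566.1 -109.1   11. ]
rl [ 506.3 -124.5   20. ]
rr [ 562.4 -129.1   20. ]
end top edge [ 535.7 -114.9  122. ]
end [ 535.6 -117.5  113. ]
rest mid est [ 532.556 -149.731   20.   ]
18.197602685151388 19.999803006649017 [ 532.75480279 -148.73653944  105.15364793]
[np.float32(169.40813), np.float32(166.21187), np.float32(168.0062), np.float32(168.41588), np.float32(171.33363), np.float32(171.30502), np.float32(172.32483), np.float32(173.82655), np.float32(175.80464), np.float32(176.52089)]
228 [ 535.  -117.3  120.9]
242 [ 534.5 -123.4  122.4]
256 [ 534.  -130.   121.7]
270 [ 533.4 -136.9  120.9]
284 [ 532.9 -143.8  120.8]
298 [ 532.3 -150.3  122.2]
312 [ 531.7 -157.8  121.5]
326 [ 531.1 -165.2  121.6]
```

```bash
python3 -m handwheel '0 -0.02 -0.5 0 1;0 0 -0.5 0 1;0 0 -0.4 0 1;0 0 -0.2 0 1;0 0 -0.1 0 1;0 0 0 0 1;0 0 0 0 1'
```

```text
clock: 5.95
eef_pos: [533.2, -149.7, 37.9]
eef_rot: [3.141, 0.0, 1.491]
wrist_force: [0.0, 0.5, 0.3]
finger_gap: 17.5
finger_force: 20.0
```

```bash
python3 -m handwheel '0 0 -0.03 0 1;0 0 -0.03 0 1;0 0 0 0 1;0 0 0 0 1'; python3 -m handwheel '0 0 -0.03 0 1;0 0 0 0 1;0 0 0 0 1'
```

```text
clock: 6.28
eef_pos: [532.9, -149.6, 35.1]
eef_rot: [3.141, 0.0, 1.491]
wrist_force: [-1.0, 0.1, -0.6]
finger_gap: 17.6
finger_force: 20.0
clock: 6.53
eef_pos: [532.9, -149.6, 34.3]
eef_rot: [3.141, 0.0, 1.491]
wrist_force: [-3.7, 0.8, 7.5]
finger_gap: 17.9
finger_force: 20.0
```

The cell is seated on the rests (7.5 N up), so I'll release it and retreat.

```bash
python3 -m handwheel '0 0 0 0 0.85;0 0 0 0 0.7;0 0 0 0 0.5;0 0 0 0 0.5;0 0 0 0 0.5;0 0 0 0 0.5;0 0 0.5 0 0.5;0 0 0.7 0 0.5;0 0 0.7 0 0.5;0 0 0.7 0 0.5;0 0 0.4 0 0.5;0 0 0 0 0.5'
python3 - <<'E'
from h import *
snap('wrist','w3')
im=cv2.imread('pics/w3.png')[150:420,200:440]; cv2.imwrite('pics/w3c.png',cv2.resize(im,None,fx=2.2,fy=2.2))
E
```

```text
clock: 7.53
eef_pos: [534.1, -150.0, 157.3]
eef_rot: [3.136, 0.002, 1.492]
wrist_force: [-0.6, -0.6, 0.5]
finger_gap: 47.1
finger_force: 0.0
```

View pics/w3c.png

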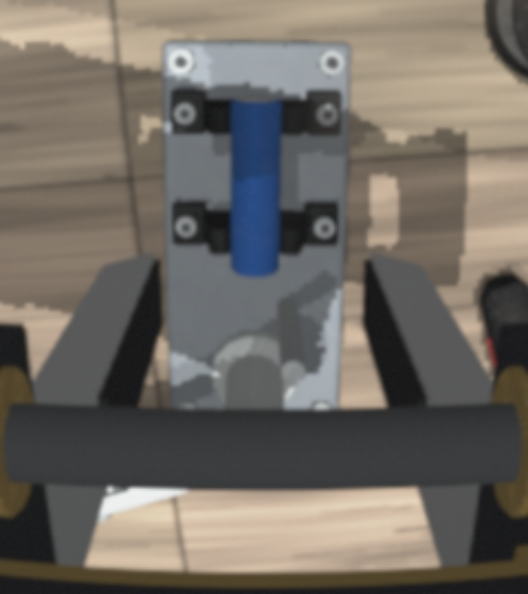

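The cell lies in both rests, with its ends at about (316,195) and (316,273) in the full frame. I'll check the centring.

```bash
python3 - <<'E'
from h import *
a,b=wp('w3',316,194.5,51),wp('w3',316,273.5,49); print(a,b,(a+b)/2)
q=lambda x,y,z:wp('w3',200+x/2.2,150+y/2.2,z)
for x,y in((184,113),(327,114),(186,227),(324,228)): print(q(x,y,20))
print('mid',sum(q(x,y,20) for x,y in((184,113),(327,114),(186,227),(324,228)))/4)
piv=np.array([525,-239.]); 
for n,r,t in(('start',125,20),('start out',125,30)):
  th=np.radians(195.6); e=np.array([np.cos(th),np.sin(th)]); tg=np.array([-e[1],e[0]]); print(n,piv+r*e+t*tg)
E
```

```text
[ 533.8 -116.5   51. ] [ 528.7 -180.2   49. ] [ 531.25 -148.35   50.  ]
[ 505.4 -123.6   20. ]
[ 560.6 -128.3   20. ]
[ 501.7 -169.1   20. ]
[ 556.5 -173.9   20. ]
mid [ 531.05  -148.725   20.   ]
start [ 409.98307556 -291.87822891]
start out [ 412.67227377 -301.50985458]
```

```bash
python3 -m handwheel '-0.5 -0.63 0 0.7 1;-0.5 -0.63 0 0.7 1;-0.5 -0.63 0 0.7 1;-0.5 -0.63 0 0.7 1;-0.5 -0.63 0 0.6 1;-0.55 -0.65 0 0.6 1;0 0 0 0 1;0 0 -0.8 0 1;0 0 -0.8 0 1;0 0 -0.78 0 1;0 0 0 0 1;0 0 0 0 1'
python3 - <<'E'
from h import *
s=read_state(); p=np.array(s['eef_pos'])[:2]; piv=np.array([525,-239.]); d=p-piv
print(np.hypot(*d),np.degrees(np.arctan2(d[1],d[0]))%360, p)
# sweep plan: tool centre at radius 127 along arm, 14.5 ahead tangentially when pushing
yaw=s['eef_rot'][2]; r0=np.hypot(126,15); off=np.arctan2(15,126)
a0=np.arctan2(d[1],d[0])%(2*np.pi)
def path(a1,n):
    A=np.linspace(a0,a1,n+1); Q=piv+np.c_[np.cos(A),np.sin(A)]*r0; Q[0]=p
    print((np.diff(Q,axis=0)/40).round(2).tolist(), 'deg/row',np.degrees(a1-a0)/n/5)
path(np.radians(85.5)+off,26)
E
```

```text
clock: 8.58
eef_pos: [410.1, -300.6, 57.1]
eef_rot: [-3.139, -0.003, 1.84]
wrist_force: [-0.4, -0.7, 0.7]
finger_gap: 0.4
finger_force: 0.0
130.3694379693427 208.21947066423857 [ 410.12590636 -300.64521853]
[[-0.03, 0.26], [-0.09, 0.23], [-0.07, 0.24], [-0.05, 0.24], [-0.04, 0.24], [-0.02, 0.25], [0.0, 0.25], [0.02, 0.25], [0.04, 0.24], [0.06, 0.24], [0.08, 0.23], [0.1, 0.23], [0.11, 0.22], [0.13, 0.21], [0.15, 0.2], [0.16, 0.19], [0.18, 0.17], [0.19, 0.16], [0.2, 0.14], [0.21, 0.13], [0.22, 0.11], [0.23, 0.09], [0.23, 0.08], [0.24, 0.06], [0.24, 0.04], [0.25, 0.02]] deg/row -0.8917730468446136
```

```bash
python3 -m handwheel '-0.03 0.26 0.1 -0.9 1;-0.09 0.23 0 -0.9 1;-0.07 0.24 0 -0.9 1;-0.05 0.24 0 -0.9 1;-0.04 0.24 0 -0.9 1;-0.02 0.25 0 -0.9 1;0 0.25 0 -0.9 1;0.02 0.25 0 -0.9 1;0.04 0.24 0 -0.9 1;0.06 0.24 0 -0.9 1;0.08 0.23 0 -0.9 1;0.1 0.23 0 -0.9 1'
cat > plan.py <<'E'
from h import *
import sys
s=read_state(); p=np.array(s['eef_pos'])[:2]; piv=np.array([525,-239.]); d=p-piv
r0=np.hypot(126,15); off=np.arctan2(15,126); a0=np.arctan2(d[1],d[0])%(2*np.pi); a1=np.radians(85.5)+off
n=int(sys.argv[1]); A=np.linspace(a0,a1,n+1); Q=piv+np.c_[np.cos(A),np.sin(A)]*r0; Q[0]=p
print(np.hypot(*d),np.degrees(a0),s['wrist_force']); print((np.diff(Q,axis=0)/40).round(2).tolist(),np.degrees(a1-a0)/n/5, 'yaw',np.degrees(s['eef_rot'][2]))
E
python3 plan.py 14
python3 - <<'E'
from h import *
snap('top','top1'); im=cv2.imread('pics/top1.png')[205:345,240:430]
cv2.imwrite('pics/top1c.png',cv2.resize(im,None,fx=4.2,fy=4.2,interpolation=cv2.INTER_CUBIC))
E
```

```text
clock: 9.58
eef_pos: [411.6, -185.4, 64.4]
eef_rot: [3.139, -0.0, 0.894]
wrist_force: [-0.2, -1.2, 0.2]
finger_gap: 0.5
finger_force: 0.6
125.38708135797674 154.70223615149405 [-0.19073639 -1.16497952  0.23050203]
[[0.08, 0.23], [0.13, 0.21], [0.15, 0.2], [0.16, 0.19], [0.18, 0.17], [0.19, 0.16], [0.2, 0.14], [0.21, 0.13], [0.22, 0.11], [0.23, 0.09], [0.23, 0.08], [0.24, 0.06], [0.24, 0.04], [0.25, 0.02]] -0.8916180225293606 yaw 51.23480005350589
```

View pics/top1c.png

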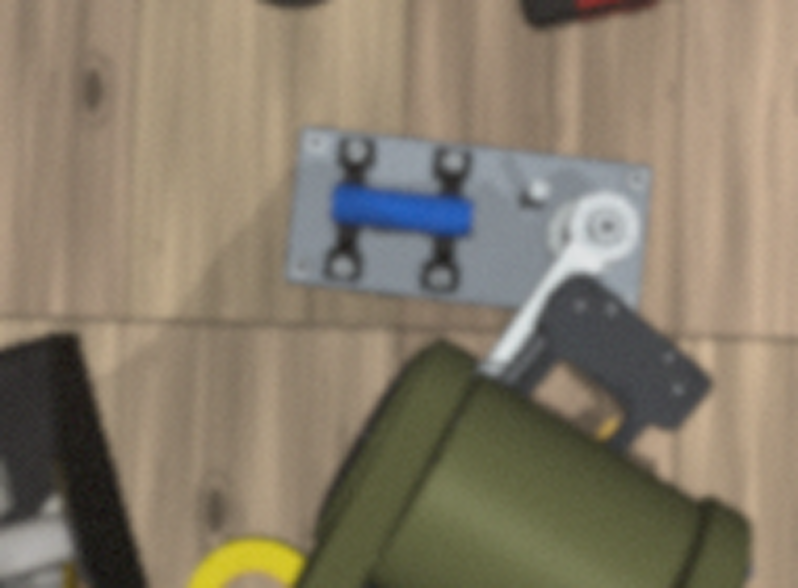

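The arm is following the fingers round, now pointing about 60° off closed. The cell is still in its rests, from (335,205) to (470,215) in the crop.

```bash
python3 -m handwheel '0.08 0.23 0 -0.8 1;0.13 0.21 0 -0.8 1;0.15 0.2 0 -0.8 1;0.16 0.19 0 -0.8 1;0.18 0.17 0 -0.8 1;0.19 0.16 0 -0.8 1;0.2 0.14 0 -0.8 1;0.21 0.13 0 -0.8 1;0.22 0.11 0 -0.8 1;0.23 0.09 0 -0.8 1'; python3 plan.py 4
```

```text
clock: 10.47
eef_pos: [481.7, -120.4, 64.0]
eef_rot: [3.141, -0.001, 0.199]
wrist_force: [-1.0, -2.2, 0.1]
finger_gap: 0.5
finger_force: 0.5
126.28973463957651 110.03744099268307 [-0.97580923 -2.19760154  0.13164051]
[[0.23, 0.09], [0.24, 0.06], [0.24, 0.04], [0.24, 0.02]] -0.887423320912214 yaw 11.389145157245371
```

```bash
python3 -m handwheel '0.23 0.09 0 -0.8 1;0.24 0.06 0 -0.8 1;0.24 0.04 0 -0.8 1;0 0 0 -0.8 1;0 0 0 0 1';python3 -m handwheel '0.08 0.01 0 0 1;0.08 0 0 0 1;0 0 0 0 1'; python3 -m handwheel '0.06 0 0 0 1;0 0 0 0 1;0 0 0 0 1'
```

```text
clock: 10.88
eef_pos: [510.1, -112.9, 63.8]
eef_rot: [3.141, -0.002, -0.08]
wrist_force: [0.4, 0.4, 0.2]
finger_gap: 0.2
finger_force: 0.0
clock: 11.13
eef_pos: [516.2, -112.5, 62.9]
eef_rot: [3.141, -0.001, -0.077]
wrist_force: [0.6, -0.4, -0.3]
finger_gap: 0.5
finger_force: 0.0
clock: 11.38
eef_pos: [518.0, -112.4, 62.4]
eef_rot: [-3.142, -0.0, -0.079]
wrist_force: [-0.5, -0.6, 0.2]
finger_gap: 0.8
finger_force: 0.0
```

```bash
python3 -m handwheel '0.05 0 0.03 0 1;0 0 0 0 1;0 0 0 0 1';python3 -m handwheel '0.05 0 0 0 1;0 0 0 0 1;0 0 0 0 1'; python3 -m handwheel '0.05 0 0 0 1;0 0 0 0 1;0 0 0 0 1'
```

```text
clock: 11.63
eef_pos: [519.0, -112.3, 63.0]
eef_rot: [-3.141, 0.003, -0.079]
wrist_force: [-4.4, -0.4, -1.8]
finger_gap: 0.5
finger_force: 2.6
clock: 11.88
eef_pos: [519.3, -112.2, 62.9]
eef_rot: [-3.141, 0.007, -0.079]
wrist_force: [-19.3, -0.5, 8.0]
finger_gap: 0.1
finger_force: 9.8
clock: 12.13
eef_pos: [519.5, -112.2, 62.8]
eef_rot: [-3.141, 0.012, -0.079]
wrist_force: [-35.0, -0.3, 17.9]
finger_gap: 0.5
finger_force: 17.2
```

The force rises sharply, so the arm is on its stop. I'll back off and look at the knob.

```bash
python3 -m handwheel '-0.3 0 0 0 1;-0.7 0 0 0 1;-0.2 0 0.8 0 0.7;0 0 0.9 0 0.4;0 0 0.9 0 0.2;0 0 0.2 0 0.2;-0.8 0 0 0 0.2;-0.8 0 0 0 0.2;-0.8 0 0 0 0.2;0 0 0 0 0.2'
python3 - <<'E'
from h import *
snap('top','top2'); im=cv2.imread('pics/top2.png')[225:285,290:410]
cv2.imwrite('pics/top2c.png',cv2.resize(im,None,fx=6,fy=6,interpolation=cv2.INTER_CUBIC))
snap('wrist','w4')
E
```

```text
clock: 12.97
eef_pos: [376.4, -111.9, 175.3]
eef_rot: [-3.141, 0.001, -0.08]
wrist_force: [-0.6, -0.1, -0.4]
finger_gap: 50.4
finger_force: 0.0
```

View pics/top2c.png

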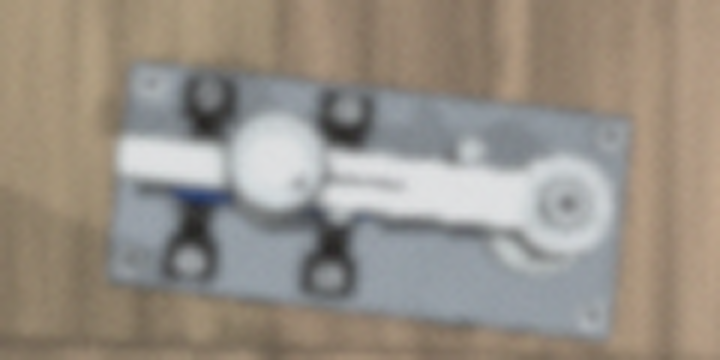

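The arm is closed over the cell, with the knob top centred at crop (277,162) and its mark at (300,182).

```bash
python3 - <<'E'
from h import *
u,v=290+277/6-.4,225+162/6-.4
print(pt('top2',u,v,r=3),pt('top2',u,v,121),'mark',pt('top2',290+300/6-.4,225+182/6-.4,121))
d=np.load('pics/top2.npy'); 
print([pt('top2',u+a,v+b)[2] for a in(-3,0,3) for b in(-3,0,3)])
E
```

```text
[ 532.6 -148.8  122.2] [ 532.8 -148.8  121. ] mark [ 527.  -155.7  121. ]
[np.float64(122.0), np.float64(123.5), np.float64(121.5), np.float64(121.3), np.float64(122.2), np.float64(121.9), np.float64(121.5), np.float64(122.0), np.float64(121.9)]
```

```bash
python3 -m handwheel '0.5 -0.12 0 1 0.4;0.5 -0.12 0 1 0.4;0.5 -0.12 0 1 0.4;0.5 -0.12 0 1 0.4;0.5 -0.12 0 1 0.4;0.5 -0.12 0 1 0.4;0.5 -0.12 0 1 0.4;0.4 -0.09 0 1 0.4;0 0 0 1 0.4;0 0 0 1 0.4;0 0 0 1 0.4;0 0 0 1 0.4' >/dev/null
python3 -m handwheel '0 0 0 1 0.4;0 0 0 1 0.4;0 0 0 1 0.4;0 0 0 1 0.4;0 0 0 1 0.4;0 0 0 1 0.4;0 0 0 1 0.4;0 0 0 1 0.4;0 0 0 1 0.4;0 0 0 1 0.4;0 0 0 1 0.4;0 0 0 1 0.4' >/dev/null
python3 -m handwheel '0 0 0 1 0.4;0 0 0 1 0.4;0 0 0 1 0.4;0 0 0 1 0.4;0 0 0 1 0.4;0 0 0 1 0.4;0 0 0 1 0.4;0 0 0 1 0.4;0 0 0 1 0.4;0 0 0 1 0.4;0 0 0 1 0.4;0 0 0 0 0.4'
python3 - <<'E'
from h import *
print(read_state()['joints'])
E
```

```text
clock: 16.07
eef_pos: [536.9, -149.4, 175.0]
eef_rot: [3.141, -0.0, 2.98]
wrist_force: [-0.8, 0.7, -0.5]
finger_gap: 56.3
finger_force: 0.0
[-3.37169314e-01  3.42220692e-01  1.53790097e+00  5.87846391e-05
  1.26181740e+00 -1.74595437e+00]
```

```bash
python3 -m handwheel '-0.1 0.01 0 1 0.4;0 0 0 1 0.4;0 0 0 1 0.4;0 0 0 1 0.4;0 0 -0.5 1 0.4;0 0 -0.6 0 0.4;0 0 -0.6 0 0.4;0 0 -0.4 0 0.4;0 0 0 0 0.4;0 0 0 0 0.4'
```

```text
clock: 16.9
eef_pos: [532.3, -149.0, 91.2]
eef_rot: [3.141, -0.001, -2.874]
wrist_force: [-0.5, -0.1, 1.0]
finger_gap: 56.1
finger_force: 0.0
```

```bash
python3 -m handwheel '0 0 0 0 1;0 0 0 0 1;0 0 0 0 1;0 0 0 0 1;0 0 0 0 1;0 0 0 0 1' 20; python3 -m handwheel '0 0 -0.003 -1 1;0 0 -0.003 -1 1;0 0 -0.003 -1 1;0 0 -0.003 -1 1;0 0 -0.003 -1 1;0 0 -0.003 -1 1'; python3 -c "
from h import *
s=read_state();print(s['moment'],s['wrist_force'])"
```

```text
clock: 17.4
eef_pos: [532.3, -149.3, 92.1]
eef_rot: [-3.141, 0.001, -2.872]
wrist_force: [-0.0, 0.0, 2.1]
finger_gap: 29.3
finger_force: 20.0
clock: 17.9
eef_pos: [532.3, -149.3, 91.4]
eef_rot: [-3.141, 0.001, 2.883]
wrist_force: [-0.4, -1.1, 2.7]
finger_gap: 28.8
finger_force: 20.0
[-0.0518649  -0.1352723   0.08734899] [-0.44888598 -1.07156986  2.72826232]
```

```bash
cat > m.py <<'E'
from h import *
s=read_state();print('yaw',np.degrees(s['eef_rot'][2]).round(1),'mom',np.round(s['moment'],3),'F',np.round(s['wrist_force'],1),'z',round(s['eef_pos'][2],2),s['finger_force'])
E
R='python3 m.py'
python3 -m handwheel '0 0 -0.003 -1 1;0 0 -0.003 -1 1;0 0 -0.003 -1 1;0 0 -0.003 -1 1;0 0 -0.003 -1 1;0 0 -0.003 -1 1;0 0 0 0 1' >/dev/null;$R
python3 -m handwheel '0 0 -0.003 -1 1;0 0 -0.003 -1 1;0 0 -0.003 -1 1;0 0 -0.003 -1 1;0 0 -0.003 -1 1;0 0 -0.003 -1 1;0 0 0 0 1' >/dev/null;$R
python3 -m handwheel '0 0 -0.003 -1 1;0 0 -0.003 -1 1;0 0 -0.003 -1 1;0 0 0 0 1' >/dev/null;$R
python3 -m handwheel '0 0 -0.003 -1 1;0 0 -0.003 -1 1;0 0 0 0 1' >/dev/null;$R
```

```text
yaw 135.2 mom [-0.159 -0.128 -0.037] F [ 0.1 -0.5  4.3] z 90.71 20.00156968832016
yaw 105.3 mom [-0.188 -0.053 -0.004] F [-0.6 -0.6  5.3] z 89.99 20.001626908779144
yaw 90.3 mom [-0.175 -0.022 -0.059] F [ 0.4 -0.4  5.8] z 89.67 20.00162959098816
yaw 80.3 mom [-0.173  0.033 -0.062] F [-1.8 -0.3  6.1] z 89.47 20.001647472381592
```

```bash
R='python3 m.py'
for k in 1; do
python3 -m handwheel '0 0 -0.002 -1 1;0 0 -0.002 -1 1;0 0 0 0 1' >/dev/null;$R
python3 -m handwheel '0 0 -0.002 -1 1;0 0 -0.002 -1 1;0 0 0 0 1' >/dev/null;$R
python3 -m handwheel '0 0 -0.002 -1 1;0 0 -0.002 -1 1;0 0 0 0 1' >/dev/null;$R
python3 -m handwheel '0 0 -0.002 -1 1;0 0 -0.002 -1 1;0 0 0 0 1' >/dev/null;$R
python3 -m handwheel '0 0 -0.002 -1 1;0 0 -0.002 -1 1;0 0 0 0 1' >/dev/null;$R
done
```

```text
yaw 70.3 mom [-0.187  0.093 -0.115] F [-1.6 -0.2  5.9] z 89.36 20.00169575214386
yaw 60.3 mom [-0.151  0.146 -0.023] F [-0.8 -0.9  6.4] z 89.24 20.00178337097168
yaw 50.3 mom [-0.023  0.079  0.165] F [0.9 0.5 8.1] z 89.16 20.00180035829544
yaw 40.3 mom [ 0.207 -0.342  0.256] F [0.8 1.2 6.5] z 89.06 20.0016787648201
yaw 30.4 mom [-0.115  0.333  0.295] F [-1.6 -0.7  8.2] z 88.86 20.001923739910126
```

```bash
R='python3 m.py'
python3 -m handwheel '0 0 0 0 1;0 0 0 -1 1;0 0 0 0 1' 30 >/dev/null;$R
python3 -m handwheel '0 0 0 -1 1;0 0 0 -1 1;0 0 0 0 1' >/dev/null;$R
python3 -m handwheel '0 0 0 -1 1;0 0 0 -1 1;0 0 0 0 1;0 0 0 0 1' >/dev/null;$R
python3 - <<'E'
from h import *
snap('top','top3'); im=cv2.imread('pics/top3.png')[215:295,280:420]
cv2.imwrite('pics/top3c.png',cv2.resize(im,None,fx=5,fy=5,interpolation=cv2.INTER_CUBIC))
snap('side','side3'); im=cv2.imread('pics/side3.png')[170:310,240:460]
cv2.imwrite('pics/side3c.png',cv2.resize(im,None,fx=3.6,fy=3.6,interpolation=cv2.INTER_CUBIC))
E
```

```text
yaw 25.4 mom [-0.154 -0.04   0.225] F [0.4 0.  7.8] z 88.85 30.002213716506958
yaw 15.4 mom [-0.173  0.431  0.419] F [-3.3  0.1  8. ] z 88.77 30.002437233924866
yaw 5.7 mom [-0.066 -0.638  0.234] F [ 2.8 -0.5  5.7] z 88.76 30.001411736011505
```

View pics/side3c.png

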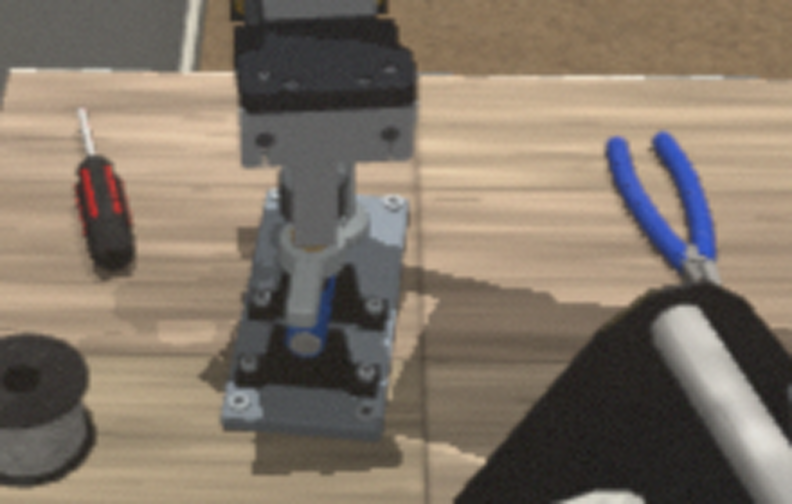

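The clamp is closed on the cell, and the pliers and reel have not moved. The knob slips at about 0.3–0.4 N m, which suggests it is seated. I'll confirm with a firmer grip.

```bash
R='python3 m.py'
python3 -m handwheel '0 0 0 0 1;0 0 0 0 1;0 0 0 0 1' 55 >/dev/null;$R
python3 -m handwheel '0 0 0 -1 1;0 0 0 0 1' >/dev/null;$R
python3 -m handwheel '0 0 0 -1 1;0 0 0 0 1' >/dev/null;$R
python3 -m handwheel '0 0 0 -1 1;0 0 0 0 1' >/dev/null;$R
python3 -m handwheel '0 0 0 -1 1;0 0 0 0 1' >/dev/null;$R
```

```text
yaw 5.8 mom [-0.08  -0.692  0.268] F [ 3.4 -0.3  5.6] z 88.78 55.00213444232941
yaw 0.5 mom [-0.079 -1.024 -0.011] F [ 4.4 -0.4  4.5] z 88.93 55.0025600194931
yaw -4.5 mom [-0.217 -1.095  0.304] F [ 6.5 -1.5  4.7] z 88.86 55.00256896018982
yaw -9.5 mom [-0.38  -0.633  0.012] F [ 3.4 -3.   6.3] z 88.87 55.0031304359436
yaw -14.5 mom [-0.439 -0.952  1.117] F [ 4.8 -2.8  5.3] z 88.9 55.00232756137848
```

```bash
python3 -m handwheel '0 0 0 0 0.4;0 0 0 0 0.4;0 0 0 0 0.4;0 0 0 0 0.4;0 0 0.6 0 0.4;0 0 0.8 0 0.4;0 0 0.6 0 0.4;-0.9 0 0 0 0.4;-0.9 0 0 0 0.4;-0.9 0 0 0 0.4;-0.8 0 0 0 0.4;0 0 0 0 0.4' 20
python3 - <<'E'
from h import *
snap('top','top4'); im=cv2.imread('pics/top4.png')[225:285,290:410]
cv2.imwrite('pics/top4c.png',cv2.resize(im,None,fx=6,fy=6,interpolation=cv2.INTER_CUBIC))
u,v=335.8,251.6
for f in('top2','top4'): print(np.mean([pt(f,u+a,v+b)[2] for a in range(-4,5) for b in range(-4,5)]))
E
```

```text
clock: 23.75
eef_pos: [388.0, -148.6, 167.7]
eef_rot: [-3.142, 0.002, -0.254]
wrist_force: [0.0, 1.2, -0.2]
finger_gap: 56.2
finger_force: 0.0
121.95555555555558
118.9074074074074
```

View pics/top4c.png

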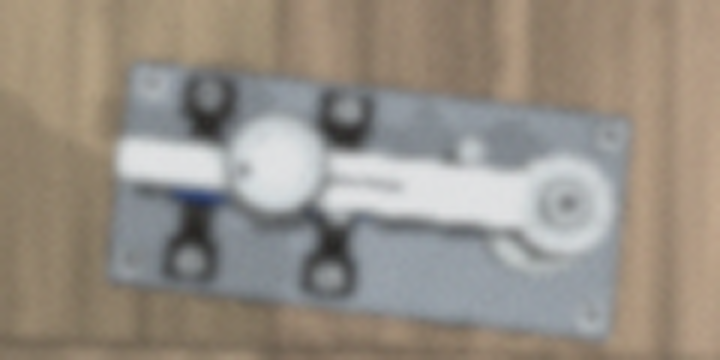

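The knob's mark is now at crop (243,169), and its top is 3.05 mm lower. Both fit about 135° of clockwise turn ending on a hard stop. I'll regrip and back it off 90°.

```bash
python3 -m handwheel '0.9 0 0 0 0.4;0.9 0 0 0 0.4;0.9 0 0 0 0.4;0.9 -0.01 0 0 0.4;0 0 -0.6 0 0.4;0 0 -0.8 0 0.4;0 0 -0.55 0 0.4;0 0 0 0 0.4;0 0 0 0 0.4'
```

```text
clock: 24.55
eef_pos: [536.2, -149.3, 89.5]
eef_rot: [-3.141, 0.002, -0.253]
wrist_force: [0.1, 0.9, 1.4]
finger_gap: 56.4
finger_force: 0.0
```

```bash
python3 -m handwheel '-0.09 0 0 0 0.4;0 0 0 0 0.4;0 0 0 0 1;0 0 0 0 1;0 0 0 0 1;0 0 0 0 1;0 0 0 0 1;0 0 0 0 1' 25; python3 m.py
python3 -m handwheel '0 0 0.003 1 1;0 0 0.003 1 1;0 0 0.003 1 1;0 0 0.003 1 1;0 0 0.003 1 1;0 0 0.003 1 1;0 0 0.003 1 1;0 0 0.003 1 1;0 0 0.003 1 1' >/dev/null; python3 m.py;  python3 -m handwheel '0 0 0.003 1 1;0 0 0.003 1 1;0 0 0.003 1 1;0 0 0.003 1 1;0 0 0.003 1 1;0 0 0.003 1 1;0 0 0.003 1 1;0 0 0.003 1 1;0 0 0.003 1 1;0 0 0 0 1;0 0 0 0 1'; python3 m.py
```

```text
clock: 25.22
eef_pos: [532.5, -149.6, 90.2]
eef_rot: [3.142, -0.0, -0.254]
wrist_force: [-0.2, 0.3, 1.8]
finger_gap: 28.6
finger_force: 25.0
yaw -14.5 mom [ 0.039  0.065 -0.022] F [-0.2  0.3  1.8] z 90.24 25.000336468219757
yaw 30.7 mom [ 0.601  0.117 -0.074] F [-0.   3.   2.3] z 91.2 25.000011026859283
clock: 26.88
eef_pos: [532.4, -149.2, 92.2]
eef_rot: [-3.141, -0.001, 1.314]
wrist_force: [-0.9, 4.0, 2.1]
finger_gap: 29.1
finger_force: 25.0
yaw 75.3 mom [0.809 0.06  0.017] F [-0.9  4.   2.1] z 92.21 25.000115633010864
```

The tool turned 89.8°. I'll check by numbers that the knob followed: release, retreat, compare the knob top's height and mark, then regrip.

```bash
python3 -m handwheel '0 0 0 0 0.4;0 0 0 0 0.4;0 0 0 0 0.4;0 0 0 0 0.4;0 0 0.6 0 0.4;0 0 0.8 0 0.4;0 0 0.6 0 0.4;-0.9 0 0 0 0.4;-0.9 0 0 0 0.4;-0.9 0 0 0 0.4;-0.8 0 0 0 0.4;0 0 0 0 0.4' 25
python3 - <<'E'
from h import *
snap('top','top5')
u,v=335.8,251.6
for f in('top2','top4','top5'):
    g=cv2.GaussianBlur(cv2.cvtColor(cv2.imread(f'pics/{f}.png'),cv2.COLOR_BGR2GRAY),(0,0),.7)
    g=cv2.resize(g[240:264,324:348],None,fx=6,fy=6,interpolation=cv2.INTER_CUBIC).astype(float)
    yy,xx=np.mgrid[:144,:144]/6-.42; dx=xx+324-u; dy=yy+240-v; g[(np.hypot(dx,dy)>6.2)]=999
    k=np.unravel_index(g.argmin(),g.shape)
    print(f,np.mean([pt(f,u+a,v+b)[2] for a in range(-4,5) for b in range(-4,5)]).round(2),'mark',dx[k],dy[k],'world ang',np.degrees(np.arctan2(-dx[k],-dy[k])),
      'tab z',pt(f,314,251,r=1))
E
```

```text
clock: 27.88
eef_pos: [388.6, -149.3, 172.1]
eef_rot: [-3.141, 0.0, 1.315]
wrist_force: [0.4, -0.4, 0.3]
finger_gap: 56.2
finger_force: 0.0
top2 121.96 mark 4.446666666666658 4.313333333333333 world ang -134.12798545567125 tab z [ 536.1 -109.3   79.5]
top4 118.91 mark -6.053333333333342 1.1466666666666754 world ang 100.72629446612531 tab z [ 536.1 -109.3   79.9]
top5 121.15 mark 1.4466666666666583 5.97999999999999 world ang -166.40043075925067 tab z [ 536.1 -109.3   80.6]
```

The mark turned +93° and the knob rose 2.2 mm, so it followed. I'll regrip at this setting.

```bash
python3 -m handwheel '0.9 0 0 0 0.4;0.9 0 0 0 0.4;0.9 0 0 0 0.4;0.88 0 0 0 0.4;0 0 -0.6 0 0.4;0 0 -0.8 0 0.4;0 0 -0.58 0 0.4;0 0 0 0 0.4;0 0 0 0 0.4'
```

```text
clock: 28.68
eef_pos: [535.9, -149.4, 92.5]
eef_rot: [-3.14, -0.0, 1.317]
wrist_force: [-0.2, 0.3, 0.7]
finger_gap: 56.2
finger_force: 0.0
```

```bash
python3 -m handwheel '-0.09 0 -0.02 0 0.4;0 0 0 0 0.4;0 0 0 0 1;0 0 0 0 1;0 0 0 0 1;0 0 0 0 1;0 0 0 0 1;0 0 0 0 1;0 0 0 0 1;0 0 0 0 1' 15; python3 m.py
```

```text
clock: 29.52
eef_pos: [532.1, -149.6, 92.4]
eef_rot: [3.141, -0.0, 1.317]
wrist_force: [0.6, 0.2, 2.7]
finger_gap: 29.6
finger_force: 15.0
yaw 75.5 mom [-0.029 -0.149 -0.026] F [0.6 0.2 2.7] z 92.37 15.000257045030594
```

```bash
python3 -c "
from cell import *
print(sign_off())"
```

```text
the job is handed in; nothing more can be done
None
```

I handed the job in at 29.5 s, verdict not shown: the cell is centred in the V-rests, the arm is on its stop, the thumbscrew was seated and then backed off about 90°, the knob is still gripped at 15 N, and no tools were touched.

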